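Lock the sprung pump handle down in its stand

TASK

The frame pump's sprung handle is standing up in its stand. Press the handle down until you feel it land on its buffer (how deep that is differs each time), pressing gently and never ramming it, and while you keep it down slide the steel keeper fully across by its upright tab, without forcing it, so that the handle stays trapped down. Then let go, and leave the things lying around where they are.

Things in the scene. Friction and masses are not known exactly. Their poses are not given: they have to be found in the camera images.
- pump_stand: Grey plastic pump stand, fixed: foot 150 x 130 x 18 mm, back post, and clipped to it upright a 30 mm aluminium pump barrel topped by a grey lock housing 36 (x) x 44 (y) x 80 mm. Origin: on the bench, under the pump's axis; z up, y along the handle's crossbar. +y is the way the keeper slides to lock; its tab stands on the +x side of the crossbar.
- handle: Pump handle: flat-topped crossbar 22 (x) x 110 (y) x 18 mm, aluminium middle, black hard grips at both ends, on a 10 mm steel stem going down into the housing. Origin: centre of the bar's top, 274 mm above the bench when up; axes as the stand's. Moves only straight down, against a spring: 3.5 N at first, 0.2 N more per mm. Over 30 N of contact force on it counts as ramming.
- bar_start (a point): Point on the crossbar's top, 16 mm to -y of its centre: a place to begin pressing. The handle must be kept down while the keeper slides: for instance one finger presses here and then slides along the flat bar top to +y, while the other finger, hanging beside the bar on its +x side, pushes the tab. 13 to 18 N of downward push lands the handle surely.
- lock_top (a point): Centre of the lock housing's top, 224 mm above the bench. Inside, unseen, is a collar on the stem, at a height that differs each time: after 9 to 30 mm of travel (unknown) it lands on a rubber buffer, felt as stiffening to 8 N per mm, giving 5 mm at most. The keeper passes only while the handle is within 2 mm of landing or on the buffer. Let go when trapped, it rises 2 mm.
- keeper: Steel keeper: a fork in the housing's slot, with a rail past the housing's +x side to an upright tab that one pushes. Origin: top centre of the tab's -y face (the face to push), 280 mm above the bench, 29.5 mm to +x of the pump's axis; axes as the stand's. Slides 20 mm along +y: origin's y in the stand's frame is 0 to 2 mm at the start (open), 20 mm fully across.
- tab_foot (a point): Centre of the lower edge of the tab's -y face, 230 mm above the bench. The tab is a plate 29 (x) x 4 (y) x 50 mm, 15 to 44 mm to +x of the pump's axis, 4 mm clear of the crossbar. The keeper drags with about 2 N and stays where left. With the handle too high it jams on the collar after about 4 mm; over 20 N on the keeper counts as forcing.
- caps_tray: Bystander: clear plastic tray 110 x 80 x 26 mm with valve caps, loose on the bench. Origin: centre of its underside.
- hex_ring: Bystander: stainless ring 40 mm across with four hex keys fanned out to +x, up to 95 mm long, 6 mm high, loose. Origin: centre of the ring, on the bench.
- grip_pair: Bystander: two black handlebar grips 106 mm long, 33 mm thick, strapped side by side, lying along x, loose. Origin: underside, between them.

How it is judged:
On the way, in this order (a step that is already met when the one before it is completed fails the run):
1. the handle is pressed down (at least 7 mm) with the keeper still open (z of handle in the frame of pump_stand below 0.267 m and y of keeper in the frame of pump_stand below 0.006 m), for 0.1 s.
2. the keeper is slid across with the handle down (z of handle in the frame of pump_stand below 0.2685 m and y of keeper in the frame of pump_stand above 0.016 m), for 0.1 s.
At the end, for the whole second after the job is handed in: The keeper is across (its origin at least 16 mm along +y in the stand's frame) and the let-go handle is trapped down, at least 5.5 mm below its free height, both at rest (all of step 2 and linear speed of each of handle, keeper below 0.01 m/s); the robot touches nothing.
It fails at once if the handle is rammed (over 30 N) (contact force between any of the fingers, the arm and handle above 30 N).
It fails at once if the keeper is forced (over 20 N) (contact force between any of the fingers, the arm and keeper above 20 N).
It fails at once if a thing lying around is moved more than 2 cm (distance of any of caps_tray, hex_ring, grip_pair from where it was at the start of the episode above 0.02 m).
It also fails if it takes over 38 s, if anything falls off the work surface, if the arm or the gripper's body presses on something with over 40 N, if the wrist force passes 120 N, or if a joint passes its speed limit or range.

ROBOT

A 7-joint arm with a two-finger parallel gripper is mounted at the origin on the work surface. World frame = base frame: x ahead of the robot, y to its left, z up, the work surface at z = 0. Lengths are in m, angles in rad, forces in N, time in s.
With the tool pointing down it reaches from about 0.425 to 0.875 m from the base axis. Payload 4.7 kg.
Tool frame: the origin (TCP) lies on the centre line of the jaws, within the pads' length; the fingertips stand ahead of it and the grasp point (between the pads) lies 2 mm behind it (nose_length is the z of the fingertips in the tool frame, in m); z points along the fingers, y is the line along which they close (so a half turn about z gives the same grasp; the last joint's range is limited). The gripper opens to 87 mm and grips with 3 to 60 N. Pads are 19 mm wide; open, the fingers measure 117 mm over their backs; the gripper's body (75 mm by 190 mm) begins 51 mm behind the grasp point.
Start: joints at [-1.138, 0.321, -0.07, 1.45, 0.023, 1.371, -0.057], TCP at [0.264, 0.594, 0.24] pointing down, gripper open.
Joint ranges: [-2.86, 2.86], [-0.3, 2.09], [-1.38, 1.24], [0.06, 2.45], [-1.56, 4.7], [0.09, 2.05], [-2.69, 2.69]. Speed limits (rad/s): [2.57, 2.57, 3.14, 3.14, 3.14, 3.14, 3.14].

INTERFACE

Orientations are given as a rotation vector (axis times angle).
In Python, from bench import * gives the robot as it stands.
- The arm moves only by the tool send_rows, never from a script. Its arguments are lists of equal length, an entry for each row: "xyz": the shift along the tool's x, y, z in mm, a list of three; "dr": the turn, a rotation vector about the tool's x, y, z in rad, a list of three. A call has exactly 10 rows; each row is the pose to reach, as a shift and turn from the pose commanded when the call began, along the tool's axes at that moment; what a row does not reach only later rows make up. A row lasts 1/12 s, in which the tool goes at most 41.7 mm and 7.16 degrees, less where a joint would pass 70% of its speed; a pose out of reach is approached as far as the arm can. A call with a gripper value outside its range is refused whole. "jaw" is the finger opening in mm, from 0 to 87, set as the call begins (left out, the last holds). The fingers move at their own pace and stop on an object; "grip_force" is the grip in N (left out, the last holds). Time passes only in rows, so rows that repeat a pose let the fingers close, or fill a call up. It gives the time, the measured TCP pose, the force, the opening and the grip force at its end, in the units of the state.
- get_state(): the state, without advancing time (a new reading comes with each control period).
- get_image(name): name is "scene" or "top" or "wrist"; returns the picture (420x560x3 uint8, red, green, blue); there is no depth.
- calibration(name): a dict with "vfov" (degrees; the focal length in pixels is half the picture's height over the tangent of half this angle, whatever the lens; pixels are square), "cx", "cy" (the principal point, pixels), "k1" (the pictures are not rectified: a ray, as slopes to the right and down, at radius r is drawn at 1 + k1 r^2 times it, then the intrinsics apply), "rvec" (rotation vector, rad) and "tvec" (3), from world to camera coordinates, as OpenCV has them; the wrist camera has in their place "hand_eye" (4x4, takes a point from camera to tool coordinates, whose origin is the TCP and whose axes are the flange's). Camera axes: x right, y down, z forward; pixel columns grow to the right and rows downward; lengths in m; the calibration is good to about 2 mm. A picture is of the moment at which its call begins: read the wrist's pose just before it. calibration takes no time and is no camera call.
- close_job(): hands the job in; it is judged then, once.
The state is a dict: "time": time; "joint_positions": joint angles; "qd": joint speeds; "joint_torque": joint torques, N m; "position": TCP position; "tool_rot": TCP orientation; "ft_force": force on the tool from outside, world axes, zero at the start; "torque": the same for the moment, N m; "grip_width": opening from 0.0 (shut) to 1.0 (fully open); "grip_force": force on a finger pad.
Only numpy, scipy, OpenCV 4.12 (cv2) and the standard library are available. Lean on these libraries where they do the work, as an engineer would, in place of code of your own. Each camera call takes 0.05 s, during which the arm holds its last target. There are 200 camera calls.

## Working session

There is one attempt and no reset: what is moved stays moved. The work goes in short steps, Python scripts to look and compute and a tool call to move; the robot and the scene stay as the last step left them, time stands still between calls to the robot, and variables do not carry over. Pictures are saved under pics/ and viewed, at most 10 in all, crops included, and the job is handed in when it is done.

Besides the shell and the picture viewer there is one more tool, called after "Request:" by a JSON object that holds its "api" and its "payload", one argument or row to a line. send_rows: Moves the arm, as the interface text tells. Its arguments: {"type":"object","properties":{"xyz":{"type":"array"},"dr":{"type":"array"},"jaw":{"type":"number"},"grip_force":{"type":"number"}},"required":["xyz","dr"]}

```bash
mkdir -p pics; python3 - <<'E'
from bench import *
import cv2
s=get_state();print({k:s[k] for k in('time','position','tool_rot','ft_force','grip_width')})
for n in('scene','top'):
    cv2.imwrite(f'pics/{n}0.png',cv2.cvtColor(get_image(n),cv2.COLOR_RGB2BGR));print(calibration(n))
c=calibration('wrist');print(c);print('nose', globals().get('nose_length'))
E
ls
```

```text
{'time': 0.0, 'position': array([0.26414152, 0.59332426, 0.23845406]), 'tool_rot': array([-6.52888706e-01, -3.07268385e+00,  3.01226036e-03]), 'ft_force': array([ 0.48116667,  0.16104066, -0.55606817]), 'grip_width': 0.9993779752266726}
{'vfov': 48.41021345889394, 'cx': 278.6871548176172, 'cy': 208.3881037826402, 'k1': -0.1104661465636733, 'rvec': array([ 1.88962194,  1.44893517, -0.69302921]), 'tvec': array([-0.18105091, -0.22090285,  1.51306085])}
{'vfov': 51.37459642480188, 'cx': 285.3954825110639, 'cy': 208.96200270669874, 'k1': -0.1429037453314012, 'rvec': array([ 2.14837803, -2.10607043,  0.13803896]), 'tvec': array([0.06759021, 0.61011074, 0.92613359])}
{'vfov': 59.76330945005135, 'cx': 277.8854029228009, 'cy': 201.9346549014883, 'k1': -0.10017522414389632, 'hand_eye': array([[-8.13539427e-04, -9.60968585e-01, -2.76656316e-01,
         7.53656066e-02],
       [ 9.99999072e-01, -4.79588427e-04, -1.27475586e-03,
        -1.48423840e-04],
       [ 1.09231917e-03, -2.76657096e-01,  9.60968084e-01,
        -1.45385515e-01],
       [ 0.00000000e+00,  0.00000000e+00,  0.00000000e+00,
         1.00000000e+00]])}
nose 0.017
pics
```

View pics/scene0.png

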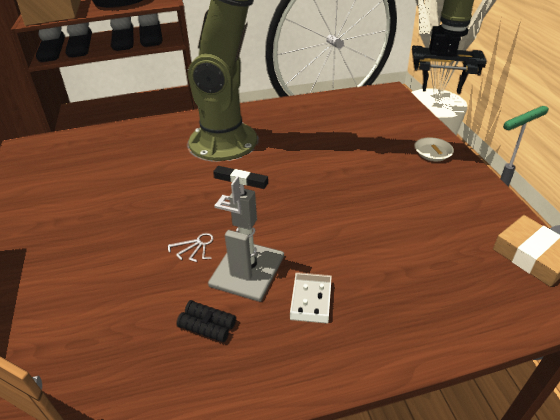

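View pics/top0.png

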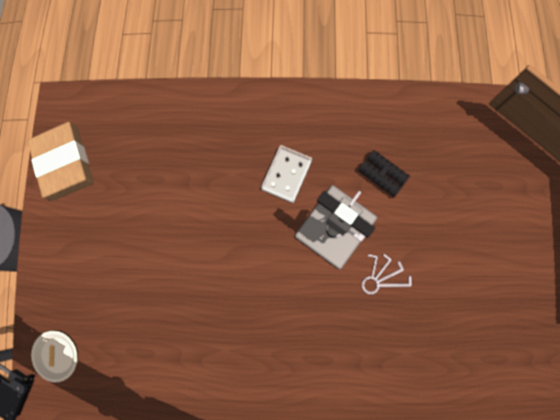

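The scene picture shows the stand with its crossbar at about (215,172)–(267,182). In the top view the crossbar runs from (323,197) to (372,232), with the thin tab at about (355,198). I'll enlarge both.

```bash
cat > h.py <<'E'
from bench import *
import cv2,numpy as np
from scipy.spatial.transform import Rotation as R
def K(n):
    c=calibration(n);f=210/np.tan(np.radians(c['vfov'])/2)
    return np.array([[f,0,c['cx']],[0,f,c['cy']],[0,0,1]]),np.array([c['k1'],0,0,0,0]),c
def cam(n,s=None):
    k,d,c=K(n)
    if n=='wrist':
        T=np.eye(4);T[:3,:3]=R.from_rotvec(s['tool_rot']).as_matrix();T[:3,3]=s['position'];T=T@c['hand_eye']
        return k,d,T[:3,:3],T[:3,3]
    Rm=R.from_rotvec(c['rvec']).as_matrix();return k,d,Rm.T,-Rm.T@c['tvec']
def ray(n,px,s=None):
    # k1 model as described: drawn = (1+k1 r^2)*slope, r undistorted
    k,d,Rw,o=cam(n,s)
    p=cv2.undistortPoints(np.array(px,float).reshape(-1,1,2),k,d)[:,0]
    return o,np.c_[p,np.ones(len(p))]@Rw.T
def onz(n,px,z,s=None):
    o,v=ray(n,px,s);return o+v*((z-o[2])/v[:,2])[:,None]
E
python3 - <<'E'
from h import *
a=cv2.imread('pics/top0.png')[180:280,270:400];b=cv2.imread('pics/scene0.png')[150:250,190:290]
cv2.imwrite('pics/z0.png',cv2.hconcat([cv2.resize(a,None,fx=3.5,fy=3.5,interpolation=2),cv2.resize(b,None,fx=3.5,fy=3.5,interpolation=2)]))
print(onz('top',[(323,197),(372,232),(360,193),(352,203)],.277)); print(onz('top',[(287,172),(371,285),(384,173)],.02))
E
```

```text
[[ 0.59450861  0.00926192  0.277     ]
 [ 0.5358375  -0.07426636  0.277     ]
 [ 0.60263482 -0.05416615  0.277     ]
 [ 0.58499144 -0.04035668  0.277     ]]
[[ 0.70056248  0.07871175  0.02      ]
 [ 0.44352222 -0.11582031  0.02      ]
 [ 0.7023592  -0.14801991  0.02      ]]
```

View pics/z0.png

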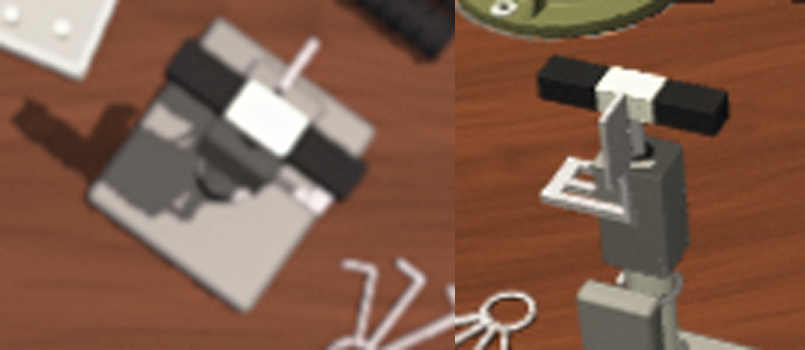

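The enlarged view confirms it. The bar runs from upper-left to lower-right, the tab is on its upper-right (+x) side, and the fork's free end shows at the lower right. So +y points to image upper-left and the keeper is open. Next I'll work out the hover move.

```bash
cat >> h.py <<'E'
def goal(c,yaw,xyz,flip=0):
    "shift (mm) & turn from the commanded (assumed = measured) pose to TCP at stand-frame xyz"
    s=get_state();R0=R.from_rotvec(s['tool_rot']).as_matrix()
    xs=np.array([np.cos(yaw),np.sin(yaw),0]);ys=np.array([-xs[1],xs[0],0])
    ty=xs*(1-2*flip);tz=np.array([0,0,-1.]);Rg=np.c_[np.cross(ty,tz),ty,tz]
    p=np.r_[c,0]+xs*xyz[0]+ys*xyz[1]+np.array([0,0,xyz[2]])
    return R0.T@(p-s['position'])*1e3,R.from_matrix(R0.T@Rg).as_rotvec()
E
python3 - <<'E'
from h import *
np.set_printoptions(precision=4,suppress=True)
yaw=np.arctan2(-.575,.818);print(R.from_rotvec(get_state()['tool_rot']).as_matrix())
for f in(0,1):print(goal([.565,-.0325],yaw,[.015,-.018,.345],f))
E
```

```text
[[-0.9136  0.4065 -0.0006]
 [ 0.4065  0.9136 -0.0016]
 [-0.0001 -0.0017 -1.    ]]
(array([-540.5743, -470.284 , -105.5706]), array([-0.0011,  0.0015,  1.7649]))
(array([-540.5743, -470.284 , -105.5706]), array([-0.0015, -0.0011, -1.3767]))
```

Request:
{"api": "send_rows", "payload": {
  "xyz": [
    [-20,-18,-20],
    [-50,-44,-50],
    [-80,-70,-80],
    [-110,-96,-106],
    [-140,-122,-106],
    [-170,-148,-106],
    [-200,-174,-106],
    [-230,-200,-106],
    [-255,-222,-106],
    [-270,-235,-106]
  ],
  "dr": [
    [0,0,0.08],
    [0,0,0.17],
    [0,0,0.26],
    [0,0,0.35],
    [0,0,0.44],
    [0,0,0.53],
    [0,0,0.62],
    [0,0,0.71],
    [0,0,0.8],
    [0,0,0.88]
  ],
  "jaw": 15
}}

```text
time: 0.93
position: [0.4176, 0.2638, 0.3457]
tool_rot: [1.912, 2.491, -0.001]
ft_force: [0.5, 0.3, 0.2]
grip_width: 0.321
grip_force: 0.0
```

```bash
python3 - <<'E'
from h import *
np.set_printoptions(precision=4,suppress=True)
s=get_state();print(s['time'],s['position'],s['joint_positions'],s['grip_width'])
print(goal([.565,-.0325],np.arctan2(-.575,.818),[.015,-.018,.345]))
E
```

```text
0.9333 [0.4176 0.2638 0.3457] [-0.8437 -0.0506  0.2166  1.6577  0.0125  1.5334 -0.3664] 0.32076709990855223
(array([-347.3578,   61.5976,    1.2385]), array([0.0012, 0.0012, 0.8741]))
```

Request:
{"api": "send_rows", "payload": {
  "xyz": [
    [-38,7,1],
    [-76,14,1],
    [-114,21,1],
    [-152,28,1],
    [-190,35,1],
    [-228,42,1],
    [-266,49,1],
    [-304,55,1],
    [-335,60,1],
    [-347,62,1]
  ],
  "dr": [
    [0,0,0.09],
    [0,0,0.18],
    [0,0,0.27],
    [0,0,0.36],
    [0,0,0.45],
    [0,0,0.54],
    [0,0,0.63],
    [0,0,0.72],
    [0,0,0.81],
    [0,0,0.874]
  ]
}}

```text
time: 1.77
position: [0.5689, -0.0544, 0.3442]
tool_rot: [2.786, 1.446, -0.002]
ft_force: [-1.2, -0.4, -0.6]
grip_width: 0.172
grip_force: 0.0
```

```bash
python3 - <<'E'
from h import *
np.set_printoptions(precision=4,suppress=True)
s=get_state();cv2.imwrite('pics/w1.png',cv2.cvtColor(get_image('wrist'),cv2.COLOR_RGB2BGR))
np.savez('pics/w1.npz',tool_rot=s['tool_rot'],position=s['position'])
print(s['time'],s['position'],s['ft_force'],s['qd'],s['grip_width'])
print(goal([.565,-.0325],np.arctan2(-.575,.818),[.015,-.018,.345]))
E
```

```text
1.7667 [ 0.5689 -0.0544  0.3442] [-1.2369 -0.3669 -0.5913] [ 0.129   0.1709  0.1234 -0.1492 -0.1398  0.0359 -0.4622] 0.1722465719025076
(array([-2.0134, -1.1851, -0.9893]), array([ 0.002,  0.003, -0.004]))
```

View pics/w1.png

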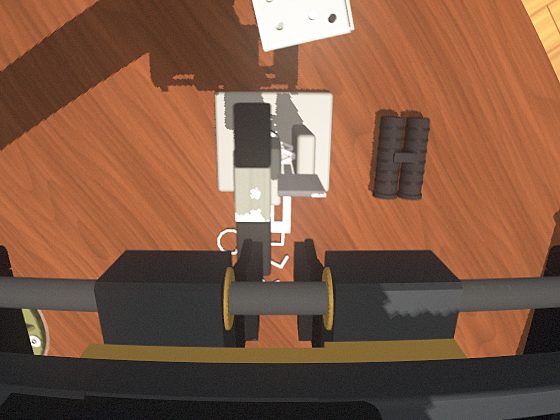

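The wrist view shows the bar upright in the picture at columns 235–271, with its far end at row 103. The two fingertips are at about (250,245) and (305,245). I'll take a still picture now that the arm has settled, and zoom in.

```bash
python3 - <<'E'
from h import *
s=get_state();get_image('wrist');s=get_state();im=cv2.cvtColor(get_image('wrist'),cv2.COLOR_RGB2BGR);cv2.imwrite('pics/w2.png',im)
np.savez('pics/w2.npz',tool_rot=s['tool_rot'],position=s['position']);print(s['position'],s['tool_rot'],abs(s['qd']).max(),s['grip_width'])
cv2.imwrite('pics/w2z.png',cv2.resize(im[90:290,200:350],None,fx=3,fy=3,interpolation=2))
E
```

```text
[ 0.56846282 -0.05184093  0.34395469] [ 2.78383573e+00  1.45341485e+00 -2.66140611e-03] 0.06398738135462279 0.1720777191645758
```

View pics/w2z.png

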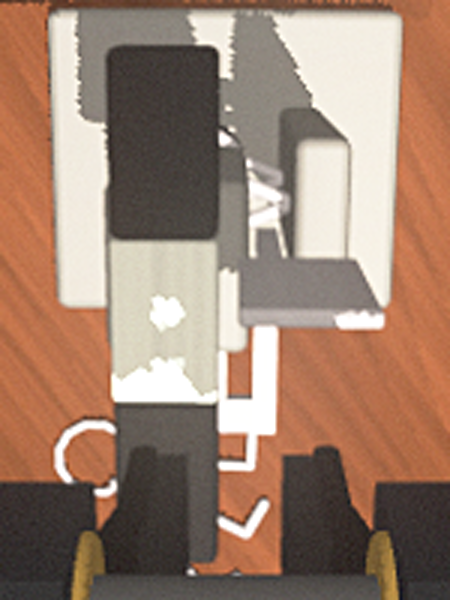

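Zoom: the bar top's +y corners are at crop (108,45) and (218,45). The aluminium boundaries are at rows 240 and 404, and the -y end is at about row 562. The tab's -y top edge runs from (240,326) to (385,328).

```bash
python3 - <<'E'
from h import *
np.set_printoptions(precision=4,suppress=True)
s=dict(np.load('pics/w2.npz'))
f=lambda L:np.array(L,float)/3+[200,90]
B=onz('wrist',f([(108,45),(218,45),(110,240),(219,240),(111,404),(217,404),(215,562)]),.274,s)[:,:2]
T=onz('wrist',f([(240,326),(385,328)]),.28,s)[:,:2]
y=(B[0]+B[1])/2-(B[4]+B[5])/2;yaw=np.arctan2(-y[0],y[1]);print('yaw',np.degrees(yaw))
xs=np.array([np.cos(yaw),np.sin(yaw)]);ys=np.array([-xs[1],xs[0]])
c=B[2:6].mean(0);print('c',c)
print((B-c)@np.c_[xs,ys]*1e3);print((T-c)@np.c_[xs,ys]*1e3)
np.savez('stand.npz',c=c,yaw=yaw)
# what if Al centre off: centre from tab+end
print(goal(c,yaw,[.015,-.018,.2935]), onz('top',[(347,214)],.274))
E
```

```text
yaw -35.707531597208316
c [ 0.5664 -0.0309]
[[-10.6355  55.2371]
 [ 10.4064  55.4578]
 [-10.7727  17.2282]
 [ 11.0018  17.506 ]
 [-11.169  -17.5295]
 [ 10.9399 -17.2047]
 [ 10.8436 -53.9015]]
[[15.4064  1.4297]
 [44.2256  1.4202]]
(array([-4.2985,  2.891 , 50.4778]), array([-0.0009,  0.0008,  0.0202])) [[ 0.5663 -0.0321  0.274 ]]
```

The measured dimensions match the given ones within 1 mm, and the tab is at y = 1.4 mm. I'll align and go down to just above the bar.

Request:
{"api": "send_rows", "payload": {
  "xyz": [
    [-2,1,2],
    [-4,3,6],
    [-4,3,14],
    [-4,3,22],
    [-4,3,30],
    [-4,3,37],
    [-4,3,43],
    [-4,3,47],
    [-4,3,49],
    [-4,3,50]
  ],
  "dr": [
    [0,0,0.01],
    [0,0,0.02],
    [0,0,0.02],
    [0,0,0.02],
    [0,0,0.02],
    [0,0,0.02],
    [0,0,0.02],
    [0,0,0.02],
    [0,0,0.02],
    [0,0,0.02]
  ]
}}

```text
time: 2.75
position: [0.5685, -0.0532, 0.2942]
tool_rot: [-2.795, -1.435, 0.0]
ft_force: [0.2, 0.6, -0.5]
grip_width: 0.172
grip_force: 0.0
```

```bash
cat > st.py <<'E'
from h import *
np.set_printoptions(precision=4,suppress=True)
s=get_state();d=np.load('stand.npz');yaw=float(d['yaw'])
xs=np.array([np.cos(yaw),np.sin(yaw),0]);ys=np.array([-xs[1],xs[0],0]);q=s['position']-np.r_[d['c'],0]
print('t',s['time'],'stand TCP mm',q@xs*1e3,q@ys*1e3,'tip z',(s['position'][2]-.017)*1e3)
F=s['ft_force'];print('F stand',F@xs,F@ys,F[2],'rot',R.from_rotvec(s['tool_rot']).as_matrix()[:,0]@xs,'jaw',s['grip_width']*87,'vz',abs(s['qd']).max())
E
python3 st.py
```

```text
t 2.75 stand TCP mm 14.74909703036418 -16.879797198437704 tip z 277.24860768345565
F stand -0.16815403491026687 0.6062335741621002 -0.4865716266051766 rot -0.0012002402655440004 jaw 14.989802050924881 vz 0.01746484751094225
```

Request:
{"api": "send_rows", "payload": {
  "xyz": [
    [0,0,1],
    [0,0,2],
    [0,0,3],
    [0,0,4],
    [0,0,5],
    [0,0,6],
    [0,0,7],
    [0,0,8],
    [0,0,9],
    [0,0,9]
  ],
  "dr": [
    [0,0,0],
    [0,0,0],
    [0,0,0],
    [0,0,0],
    [0,0,0],
    [0,0,0],
    [0,0,0],
    [0,0,0],
    [0,0,0],
    [0,0,0]
  ]
}}

```text
time: 3.58
position: [0.5688, -0.0533, 0.2856]
tool_rot: [2.794, 1.435, 0.001]
ft_force: [-0.2, 0.5, 4.6]
grip_width: 0.174
grip_force: 2.2
```

```bash
python3 st.py
```

```text
t 3.5833 stand TCP mm 14.990691242374663 -16.75980019781055 tip z 268.64551972504955
F stand -0.4411441975478037 0.2961213552194013 4.6269302805998205 rot -0.00120628898843177 jaw 15.121536680360931 vz 0.004721304808639484
```

Request:
{"api": "send_rows", "payload": {
  "xyz": [
    [0,0,0.5],
    [0,0,1],
    [0,0,1.5],
    [0,0,2],
    [0,0,2.5],
    [0,0,3],
    [0,0,3.5],
    [0,0,4],
    [0,0,4],
    [0,0,4]
  ],
  "dr": [
    [0,0,0],
    [0,0,0],
    [0,0,0],
    [0,0,0],
    [0,0,0],
    [0,0,0],
    [0,0,0],
    [0,0,0],
    [0,0,0],
    [0,0,0]
  ]
}}

```text
time: 4.42
position: [0.5688, -0.0533, 0.2817]
tool_rot: [2.794, 1.435, 0.001]
ft_force: [0.9, -0.2, 5.7]
grip_width: 0.174
grip_force: 2.6
```

Request:
{"api": "send_rows", "payload": {
  "xyz": [
    [0,0,0.25],
    [0,0,0.5],
    [0,0,0.75],
    [0,0,1],
    [0,0,1.25],
    [0,0,1.5],
    [0,0,1.75],
    [0,0,2],
    [0,0,2],
    [0,0,2]
  ],
  "dr": [
    [0,0,0],
    [0,0,0],
    [0,0,0],
    [0,0,0],
    [0,0,0],
    [0,0,0],
    [0,0,0],
    [0,0,0],
    [0,0,0],
    [0,0,0]
  ]
}}

```text
time: 5.25
position: [0.5688, -0.0533, 0.2798]
tool_rot: [2.794, 1.435, 0.001]
ft_force: [-0.7, 0.1, 5.8]
grip_width: 0.171
grip_force: 2.8
```

Request:
{"api": "send_rows", "payload": {
  "xyz": [
    [0,0,0.25],
    [0,0,0.5],
    [0,0,0.75],
    [0,0,1],
    [0,0,1.25],
    [0,0,1.5],
    [0,0,1.75],
    [0,0,2],
    [0,0,2],
    [0,0,2]
  ],
  "dr": [
    [0,0,0],
    [0,0,0],
    [0,0,0],
    [0,0,0],
    [0,0,0],
    [0,0,0],
    [0,0,0],
    [0,0,0],
    [0,0,0],
    [0,0,0]
  ]
}}

```text
time: 6.08
position: [0.5688, -0.0533, 0.2779]
tool_rot: [2.794, 1.435, 0.001]
ft_force: [0.6, 0.6, 6.1]
grip_width: 0.173
grip_force: 3.0
```

Request:
{"api": "send_rows", "payload": {
  "xyz": [
    [0,0,0.25],
    [0,0,0.5],
    [0,0,0.75],
    [0,0,1],
    [0,0,1.25],
    [0,0,1.5],
    [0,0,1.75],
    [0,0,2],
    [0,0,2],
    [0,0,2]
  ],
  "dr": [
    [0,0,0],
    [0,0,0],
    [0,0,0],
    [0,0,0],
    [0,0,0],
    [0,0,0],
    [0,0,0],
    [0,0,0],
    [0,0,0],
    [0,0,0]
  ]
}}

```text
time: 6.92
position: [0.5688, -0.0533, 0.276]
tool_rot: [2.794, 1.435, 0.001]
ft_force: [0.0, -0.1, 6.1]
grip_width: 0.169
grip_force: 3.2
```

Request:
{"api": "send_rows", "payload": {
  "xyz": [
    [0,0,0.25],
    [0,0,0.5],
    [0,0,0.75],
    [0,0,1],
    [0,0,1.25],
    [0,0,1.5],
    [0,0,1.75],
    [0,0,2],
    [0,0,2],
    [0,0,2]
  ],
  "dr": [
    [0,0,0],
    [0,0,0],
    [0,0,0],
    [0,0,0],
    [0,0,0],
    [0,0,0],
    [0,0,0],
    [0,0,0],
    [0,0,0],
    [0,0,0]
  ]
}}

```text
time: 7.75
position: [0.5688, -0.0533, 0.2741]
tool_rot: [2.794, 1.435, 0.001]
ft_force: [-0.8, -0.2, 6.2]
grip_width: 0.168
grip_force: 3.4
```

Request:
{"api": "send_rows", "payload": {
  "xyz": [
    [0,0,0.25],
    [0,0,0.5],
    [0,0,0.75],
    [0,0,1],
    [0,0,1.25],
    [0,0,1.5],
    [0,0,1.75],
    [0,0,2],
    [0,0,2],
    [0,0,2]
  ],
  "dr": [
    [0,0,0],
    [0,0,0],
    [0,0,0],
    [0,0,0],
    [0,0,0],
    [0,0,0],
    [0,0,0],
    [0,0,0],
    [0,0,0],
    [0,0,0]
  ]
}}

```text
time: 8.58
position: [0.5688, -0.0533, 0.2727]
tool_rot: [2.795, 1.435, 0.002]
ft_force: [-2.2, 0.5, 9.2]
grip_width: 0.176
grip_force: 4.7
```

It has landed: the force is stiffening. I'll add a bit more to reach about 15 N.

Request:
{"api": "send_rows", "payload": {
  "xyz": [
    [0,0,0.2],
    [0,0,0.4],
    [0,0,0.6],
    [0,0,0.8],
    [0,0,1],
    [0,0,1.2],
    [0,0,1.4],
    [0,0,1.4],
    [0,0,1.4],
    [0,0,1.4]
  ],
  "dr": [
    [0,0,0],
    [0,0,0],
    [0,0,0],
    [0,0,0],
    [0,0,0],
    [0,0,0],
    [0,0,0],
    [0,0,0],
    [0,0,0],
    [0,0,0]
  ]
}}

```text
time: 9.42
position: [0.5688, -0.0533, 0.2721]
tool_rot: [2.795, 1.435, 0.003]
ft_force: [-3.6, -0.2, 14.1]
grip_width: 0.175
grip_force: 6.6
```

```bash
python3 st.py
```

```text
t 9.4167 stand TCP mm 15.025762312688297 -16.741506442204557 tip z 255.13207367811924
F stand -2.799570525580842 -2.2486596067062505 14.109266607216144 rot -0.0012650660375860322 jaw 15.244395544952438 vz 0.0011087145353893112
```

Request:
{"api": "send_rows", "payload": {
  "xyz": [
    [0.5,0,0.1],
    [1.2,0,0.1],
    [2,0,0.1],
    [3,0,0.1],
    [4,0,0.1],
    [5,0,0.1],
    [6,0,0.1],
    [7,0,0.1],
    [7.5,0,0.1],
    [7.5,0,0.1]
  ],
  "dr": [
    [0,0,0],
    [0,0,0],
    [0,0,0],
    [0,0,0],
    [0,0,0],
    [0,0,0],
    [0,0,0],
    [0,0,0],
    [0,0,0],
    [0,0,0]
  ]
}}

```text
time: 10.25
position: [0.5705, -0.0522, 0.2718]
tool_rot: [2.795, 1.428, -0.009]
ft_force: [-9.2, -7.4, 16.8]
grip_width: 0.172
grip_force: 8.0
```

```bash
python3 st.py
```

```text
t 10.25 stand TCP mm 15.746840995803337 -14.839718681081283 tip z 254.7967645267797
F stand -3.1491548216806 -11.376536561143341 16.78678899625949 rot 0.002867175319111447 jaw 14.985388201848831 vz 0.003374969947497893
```

```bash
python3 - <<'E'
from h import *
s=get_state();d=np.load('stand.npz');yaw=float(d['yaw']);M=R.from_euler('z',yaw).as_matrix()
print('F',M.T@s['ft_force'],'T',M.T@s['torque'],s['grip_force'])
im=cv2.cvtColor(get_image('wrist'),cv2.COLOR_RGB2BGR);b=cv2.cvtColor(get_image('scene'),cv2.COLOR_RGB2BGR)
cv2.imwrite('pics/z3.png',cv2.hconcat([cv2.resize(im[120:320,180:370],(380,400),interpolation=2),cv2.resize(b[110:230,180:300],(400,400),interpolation=2)]))
E
```

```text
F [ -3.14915482 -11.37653656  16.786789  ] T [-2.82155517  1.06635849  0.12357564] 7.994259903207421
```

View pics/z3.png

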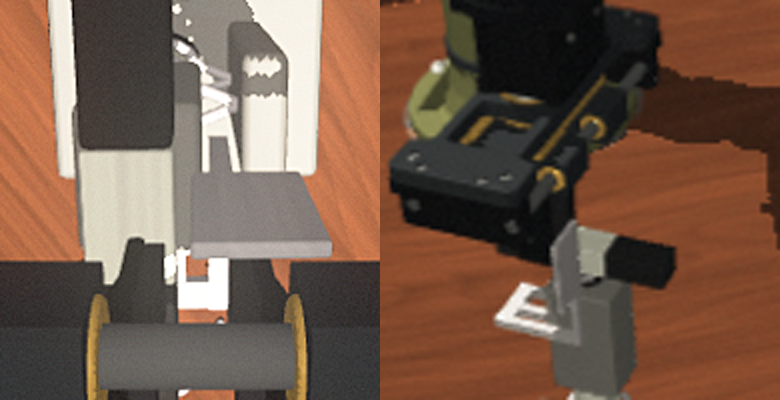

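Lateral load is mostly the finger's friction on the bar (about 11 N at the pressing finger), and the tab is not yet touched. I'll ease the push slightly so the finger slides.

Request:
{"api": "send_rows", "payload": {
  "xyz": [
    [0,0,-0.3],
    [0,0,-0.6],
    [0,0,-0.9],
    [0,0,-0.9],
    [0.5,0,-0.9],
    [1,0,-0.9],
    [1.5,0,-0.9],
    [2,0,-0.9],
    [2,0,-0.9],
    [2,0,-0.9]
  ],
  "dr": [
    [0,0,0],
    [0,0,0],
    [0,0,0],
    [0,0,0],
    [0,0,0],
    [0,0,0],
    [0,0,0],
    [0,0,0],
    [0,0,0],
    [0,0,0]
  ]
}}

```text
time: 11.18
position: [0.5725, -0.0504, 0.2723]
tool_rot: [2.795, 1.428, -0.007]
ft_force: [-6.0, -6.8, 13.4]
grip_width: 0.173
grip_force: 6.3
```

```bash
cat >> st.py <<'E'
M=np.c_[xs,ys,[0,0,1]];print('T',M.T@s['torque'],'pad',s['grip_force'])
E
python3 st.py
```

```text
t 11.1833 stand TCP mm 16.279293362850815 -12.292467110789303 tip z 255.26719233800392
F stand -0.9204139285100541 -9.084831537097482 13.433778056781607 rot 0.0027728361036314106 jaw 15.071425843938446 vz 0.002588656772303347
T [-2.3779  0.3944  0.0988] pad 6.290845801122487
```

It's sliding, with friction coefficient about 0.68. I'll continue.

Request:
{"api": "send_rows", "payload": {
  "xyz": [
    [1,0,0],
    [2,-0.2,0],
    [3,-0.4,0],
    [4,-0.6,0],
    [5,-0.8,0],
    [6,-1,0],
    [7,-1,0],
    [8,-1,0],
    [9,-1,0],
    [9,-1,0]
  ],
  "dr": [
    [0,0,0],
    [0,0,0],
    [0,0,0],
    [0,0,0],
    [0,0,0],
    [0,0,0],
    [0,0,0],
    [0,0,0],
    [0,0,0],
    [0,0,0]
  ]
}}

```text
time: 12.02
position: [0.5773, -0.0439, 0.2724]
tool_rot: [2.793, 1.425, -0.007]
ft_force: [-5.0, -9.5, 11.7]
grip_width: 0.17
grip_force: 6.7
```

```bash
python3 st.py
```

```text
t 12.0167 stand TCP mm 16.422960424132803 -4.182403664639358 tip z 255.36193895578901
F stand 1.495998918684611 -10.59072803309721 11.682847446542677 rot 0.004014023984542832 jaw 14.81962254336084 vz 0.0014450061986761124
T [-2.6212 -0.129   0.1022] pad 6.691541648469865
```

Request:
{"api": "send_rows", "payload": {
  "xyz": [
    [1,0,0.1],
    [2,0,0.2],
    [3,0,0.3],
    [4,0,0.4],
    [5,0,0.4],
    [6,0,0.4],
    [7,0,0.4],
    [8,0,0.4],
    [8,0,0.4],
    [8,0,0.4]
  ],
  "dr": [
    [0,0,0],
    [0,0,0],
    [0,0,0],
    [0,0,0],
    [0,0,0],
    [0,0,0],
    [0,0,0],
    [0,0,0],
    [0,0,0],
    [0,0,0]
  ]
}}

```text
time: 12.85
position: [0.582, -0.0374, 0.2723]
tool_rot: [2.794, 1.425, -0.007]
ft_force: [-6.0, -9.1, 13.7]
grip_width: 0.177
grip_force: 6.8
```

```bash
python3 st.py
```

```text
t 12.85 stand TCP mm 16.403102885339415 3.862928197173997 tip z 255.28751946208118
F stand 0.45318812146219806 -10.871150404455813 13.738882410459546 rot 0.003954237927426895 jaw 15.39776362068034 vz 0.00214887931395479
T [-2.6636  0.0336  0.1099] pad 6.836280939169228
```

Request:
{"api": "send_rows", "payload": {
  "xyz": [
    [0.8,0,0],
    [1.6,0,0],
    [2.4,0,0],
    [3.2,0,0],
    [4,0,0],
    [4.8,0,0],
    [5.6,0,0],
    [6,0,0],
    [6,0,0],
    [6,0,0]
  ],
  "dr": [
    [0,0,0],
    [0,0,0],
    [0,0,0],
    [0,0,0],
    [0,0,0],
    [0,0,0],
    [0,0,0],
    [0,0,0],
    [0,0,0],
    [0,0,0]
  ]
}}

```text
time: 13.68
position: [0.5853, -0.0327, 0.2723]
tool_rot: [2.794, 1.425, -0.008]
ft_force: [-6.7, -8.9, 13.5]
grip_width: 0.17
grip_force: 7.5
```

```bash
python3 st.py
```

```text
t 13.6833 stand TCP mm 16.35270195947989 9.562981922944976 tip z 255.29628393812652
F stand -0.2563563690321191 -11.178945454363742 13.47555024409658 rot 0.004227840609451847 jaw 14.808305271063753 vz 0.001488260083932182
T [-2.7754  0.0722  0.092 ] pad 7.540134033188224
```

Keeper is at about 19 mm. A gentle last bit to the stop follows.

Request:
{"api": "send_rows", "payload": {
  "xyz": [
    [0.3,0,0],
    [0.6,0,0],
    [0.9,0,0],
    [1.2,0,0],
    [1.5,0,0],
    [1.8,0,0],
    [2,0,0],
    [2,0,0],
    [2,0,0],
    [2,0,0]
  ],
  "dr": [
    [0,0,0],
    [0,0,0],
    [0,0,0],
    [0,0,0],
    [0,0,0],
    [0,0,0],
    [0,0,0],
    [0,0,0],
    [0,0,0],
    [0,0,0]
  ]
}}

```text
time: 14.52
position: [0.5854, -0.0326, 0.2723]
tool_rot: [2.795, 1.423, -0.012]
ft_force: [-10.8, -11.3, 14.7]
grip_width: 0.173
grip_force: 9.2
```

```bash
python3 st.py
```

```text
t 14.5167 stand TCP mm 16.37125322432616 9.67662300092246 tip z 255.28180679140056
F stand -2.1623368355580648 -15.497174729234198 14.666929765573643 rot 0.005787533431273317 jaw 15.03967767312784 vz 0.002031131039159317
T [-3.5184  0.3561  0.0491] pad 9.16020488832146
```

The keeper is against its stop. I'll back off the tab and then lift.

Request:
{"api": "send_rows", "payload": {
  "xyz": [
    [-2,0,0],
    [-4,0,0],
    [-6,0,0],
    [-8,0,0],
    [-10,0,0],
    [-12,0,-0.5],
    [-14,0,-1],
    [-14,0,-2],
    [-14,0,-3],
    [-14,0,-4]
  ],
  "dr": [
    [0,0,0],
    [0,0,0],
    [0,0,0],
    [0,0,0],
    [0,0,0],
    [0,0,0],
    [0,0,0],
    [0,0,0],
    [0,0,0],
    [0,0,0]
  ]
}}

```text
time: 15.35
position: [0.5808, -0.0351, 0.2752]
tool_rot: [2.794, 1.436, 0.005]
ft_force: [0.6, 0.7, 2.4]
grip_width: 0.17
grip_force: 1.5
```

```bash
python3 st.py
```

```text
t 15.35 stand TCP mm 14.110483550555587 5.045753133191207 tip z 258.1697524873332
F stand 0.03215601569298617 0.9363045687598053 2.354487599068668 rot -0.002209938629977221 jaw 14.804272024398749 vz 0.038194762200501435
T [ 0.3537 -0.1668 -0.0335] pad 1.4828570274403319
```

Request:
{"api": "send_rows", "payload": {
  "xyz": [
    [0,0,-2],
    [0,0,-5],
    [0,0,-9],
    [0,0,-14],
    [0,0,-20],
    [0,0,-28],
    [0,0,-36],
    [0,0,-44],
    [0,0,-48],
    [0,0,-50]
  ],
  "dr": [
    [0,0,0],
    [0,0,0],
    [0,0,0],
    [0,0,0],
    [0,0,0],
    [0,0,0],
    [0,0,0],
    [0,0,0],
    [0,0,0],
    [0,0,0]
  ]
}}

```text
time: 16.18
position: [0.5802, -0.0361, 0.3258]
tool_rot: [2.794, 1.435, 0.002]
ft_force: [0.1, 0.5, 0.2]
grip_width: 0.165
grip_force: 0.0
```

```bash
python3 - <<'E'
from h import *
get_image('wrist');im=cv2.cvtColor(get_image('wrist'),cv2.COLOR_RGB2BGR);b=cv2.cvtColor(get_image('scene'),cv2.COLOR_RGB2BGR)
print(get_state()['ft_force'],get_state()['time'])
cv2.imwrite('pics/z4.png',cv2.hconcat([cv2.resize(im[90:290,180:370],(380,400),interpolation=2),cv2.resize(b[130:250,180:300],(400,400),interpolation=2)]))
E
```

```text
[-0.09899739 -0.31526058 -0.09653549] 16.3333
```

View pics/z4.png

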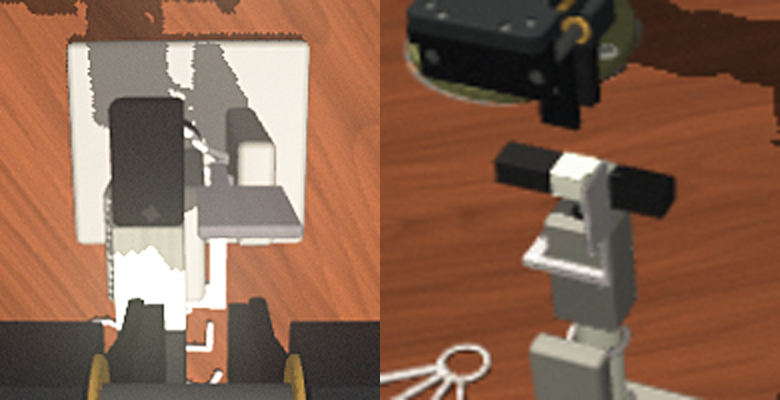

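The picture shows the handle sitting low on the housing, the tab shifted across with the fork drawn in, and the fingers clear. Handing in.

```bash
python3 -c "
from bench import *
print(close_job())"
```

```text
the job is handed in; nothing more can be done
None
```

The handle is pressed onto its buffer and trapped by the keeper, which was slid across to its stop; the arm is clear and touching nothing, the things lying around were not touched, and the job was handed in at about 16 s, though no verdict came back.

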